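Clamp a water meter in the test rig and set its throttle

TASK

Clamp the water meter in the test rig: slide the tailstock by its black grip fully home, so that it pushes the meter right up against the fixed nozzle. Only then open the blue throttle lever until its red pointer lines up with the yellow set marker, and let go. The red inlet lever must stay shut, and the yellow marker and the other things lying about must stay where they are.

Things in the scene. Friction and masses are not known exactly. Their poses are not given: they have to be found in the camera images.
- rig: Grey test rig fixed on the bench, elsewhere and slightly turned in each run: bed 740 mm (its y) by 190 mm (its x, -115 to 75), top 40 mm high. Origin: on the pipe line, at bench level. Rig x points away from the robot, y along the pipe line to the inlet (robot's left). Pipe axis 91 mm high at x = 0; stems at y = -275 mm (blue throttle) and 272 mm (red inlet); tailstock and meter between them.
- nozzle (a point): Centre of the fixed nozzle's flat rubber face on the grey headstock (a 90 mm wide block, 140 mm tall, with a pressure gauge on top up to 216 mm), 91 mm above the bench; axes as the rig's. The meter comes from the -y side.
- meter: The loose meter to clamp: blue, 0.85 kg, 165 mm long over its brass ends (its y), 103 mm tall, blue lid folded open on its +x side. Origin: centre of its flat foot, on the rig's pad 55 mm above the bench; axes as the rig's. Steel guides keep its ends in line with 2 mm play; it starts 6 to 18 mm short of the nozzle and slides along the pad when the tailstock pushes it.
- meter_inlet (a point): Centre of the meter's inlet end face (+y end), on the pipe axis 36 mm above the foot; touches nozzle when the meter is home.
- tailstock (a joint): Travel of the tailstock along rig +y in m: 0 drawn back, 0.055 fully home at its end stop, where it holds the meter against the nozzle with less than 1 mm of play. Starts between 0 and 0.018. Dry friction about 4 N (about 10 N while pushing the meter); it stays where it is left.
- tail_grip (a point): Centre of the top of the tailstock's black upright grip, a cylinder 25 mm across and 55 mm tall (137 to 192 mm above the bench); below it a 14 mm steel stem to the blue block's top at 116 mm. Moves with the tailstock, axes as the rig's. On its -y side there is at least 60 mm of free room above the 115 mm high pipe, before the quadrant plate.
- throttle (a joint): Angle of the blue throttle lever in rad about its upright stem: 0 shut, 1.571 full open; starts between 0 and 0.1. At 0 the handle points to rig -x, its pointer to rig +x; it grows counter-clockwise seen from above, so the handle swings from rig -x to rig -y. Friction 0.22 N m (about 2 N at the handle); it stays where it is left.
- lever_end (a point): Outer end of the blue throttle handle, on its centre line 164 mm above the bench and 156 mm from the stem. The blue sleeve is 92 mm long, 24 mm wide and 16 mm thick (156 to 172 mm high), from 64 to 156 mm from the stem. Its x axis points from the handle towards the stem.
- pointer_tip (a point): Tip of the throttle lever's red pointer, which sticks out on the far side of the stem from the handle; 52 mm from the stem, 144 mm above the bench. Its x axis points outwards along the pointer.
- marker (a joint): Angle of the yellow set marker in rad on the same stem axis and the same scale as throttle: the pointer lines up with it when both values are equal. Between 0.5 and 1.25; very stiff.
- marker_tip (a point): Inner end of the yellow set marker, a block 28 mm long, 10 mm wide clamped on the rim of the dark quadrant plate (white ticks every 15 degrees), 54 mm from the stem, its top 144 mm above the bench (clamp screw to 153 mm). Its x axis points outwards from the stem.
- inlet (a joint): Angle of the red inlet lever in rad; 0 shut (pointing to rig -x, its start), up to 1.571 open. Leave it shut.
- inlet_end (a point): Outer end of the red inlet handle, 156 mm from its stem, 164 mm above the bench; same handle as the blue one.
- meter_b: A waiting meter like the one in the rig, lid shut, 110 mm tall, standing on the bench behind the rig or in front of it on the robot's left. Origin: centre of its foot.
- meter_c: The other waiting meter, lid shut, at the other of these two places. Origin: centre of its foot.
- collar: Loose brass collar, 60 mm outside, 16 mm tall, lying on the rig's bed on the robot's side of the tailstock. Origin: centre of its underside.
- screwdriver: Orange-handled screwdriver lying on the bench between robot and rig, along its x. Origin: its middle, on the bench.
- spanner: Dark steel open-ended spanner lying on the rig's bed on the robot's side of the meter, along its x. Origin: its middle, underside.
- cup: Cream cup, 72 mm across, 50 mm tall, on the bench in front of the rig. Origin: centre of its underside.
- gasket: White plastic ring, 72 mm across, 10 mm tall, on the bench in front of the rig. Origin: centre of its underside.
Things that resemble listed ones, but are neither listed nor needed, are in the scene too. What is shaped like the meter but green is not meant.

How it is judged (in metres and radians):
On the way, in this order (a step that is already met when the one before it is completed fails the run):
1. the meter is clamped against the nozzle by the tailstock with the throttle still shut (value of joint tailstock above 0.0515 m and y of meter_inlet in the frame of nozzle above -0.004 m and angle between meter's own z axis and vertical below 0.06 rad and value of joint throttle below 0.25 rad), for 0.2 s.
2. the throttle pointer is lined up with the yellow marker (angle between the x axis of pointer_tip and the x axis of marker_tip, either way round below 0.06 rad), for 0.2 s.
At the end, for the whole second after the job is handed in: The tailstock is within 3.5 mm of its end stop, the meter stands upright (within 0.06 rad) with its inlet end within 4 mm of the nozzle face, the throttle pointer is within 0.06 rad (3.4 degrees) of the yellow marker and at rest, and the red inlet lever is shut (under 0.12 rad) (value of joint tailstock above 0.0515 m and y of meter_inlet in the frame of nozzle above -0.004 m and angle between meter's own z axis and vertical below 0.06 rad and angle between the x axis of pointer_tip and the x axis of marker_tip, either way round below 0.06 rad and velocity of joint throttle between -0.02 and 0.02 rad/s and value of joint inlet below 0.12 rad and linear speed of meter below 0.01 m/s); the robot touches nothing.
It fails at once if the throttle is opened while the tailstock is not home (value of joint throttle above 0.25 rad and value of joint tailstock below 0.049 m).
It fails at once if the red inlet lever is opened (value of joint inlet above 0.15 rad).
It fails at once if the yellow marker is shifted (distance of marker_tip from where it was at the start of the episode above 0.004 m).
It fails at once if a bystander (waiting meter, collar, screwdriver, spanner, cup or white ring) is pushed more than 4 cm away (distance of any of meter_b, meter_c, collar, screwdriver, spanner, cup, gasket from where it was at the start of the episode above 0.04 m).
It also fails if it takes over 48 s, if anything falls off the work surface, if the arm or the gripper's body presses on something with over 40 N, if the wrist force passes 120 N, or if a joint passes its speed limit or range.

ROBOT

A 7-joint arm with a two-finger parallel gripper is mounted at the origin on the work surface. World frame = base frame: x ahead of the robot, y to its left, z up, the work surface at z = 0. Lengths are in mm, angles in rad, forces in N, time in s.
With the tool pointing down it reaches from about 400 to 875 mm from the base axis. Payload 19.3 kg.
Tool frame: the origin (TCP) lies at the very end of the fingers, on their centre line; the grasp point (between the pads) lies 19 mm behind it (grip_point_offset is the z of the grasp point in the tool frame, in mm); z points along the fingers, y is the line along which they close (so a half turn about z gives the same grasp; the last joint's range is limited). The gripper opens to 85 mm and grips with 20 to 120 N. Pads are 22 mm wide; open, the fingers measure 114 mm over their backs; the gripper's body (76 mm by 85 mm) begins 54 mm behind the grasp point. The pads swing forward as they close: fully open they stand 13 mm farther back than shut.
Start: joints at [1.2, 0.521, -0.036, 1.599, 0.021, 1.021, -0.113], TCP at [185.15, -596.937, 231.291] pointing down, gripper open.
Joint ranges: [-2.91, 2.91], [-0.3, 2.13], [-1.5, 1.42], [0.17, 2.43], [-1.26, 4.41], [0.16, 1.93], [-2.52, 2.52]. Speed limits (rad/s): [1.89, 1.89, 2.39, 2.39, 3.01, 3.01, 3.01].

INTERFACE

Orientations are given as a 3x3 rotation matrix whose columns are the frame's x, y, z axes.
In Python, from workcell import movep, movel, goto_joints, open_gripper, clamp, wait, inverse_kinematics, read_state, camera, PlanningError, finish_job, grip_point_offset gives the robot as it stands. Calls block until the motion is done:
- movep(position, orientation): joint-space move of the TCP to a pose.
- movel(position, frame=None, max_speed=150, guard=None): straight line of the TCP; frame=None keeps the orientation; max_speed is the mean speed in mm/s. With guard (N) it stops when the force on the tool has changed by that much, and returns True; else False.
- goto_joints(angles): joint-space move.
- open_gripper() and clamp(): open the fingers fully, or close them until they stop; the grip force is fixed at half the most.
- wait(seconds).
- inverse_kinematics(position, orientation): joint angles nearest the present ones, or None.
- read_state(): the state.
- camera(name): name is "side" or "top" or "wrist"; returns a dict with "image" (420x560x3 uint8, blue, green, red), "range_z" (420x560 float32, mm along the optical axis (not along the pixel's ray), 0 where there is no reading), "fx", "fy", "cx", "cy" (pixels), "cam_to_world" (4x4, takes a point from camera to world coordinates). Camera axes: x right, y up, looking along -z (the intrinsics and any distortion apply to the point x, -y, -z); pixel columns grow to the right and rows downward; lengths in mm; the calibration is good to about 2 mm. A picture is of the moment at which its call begins.
A pose or a line that the arm cannot do raises PlanningError and nothing moves.
- finish_job(): hands the job in; it is judged then, once.
The state is a dict: "time": time; "qpos": joint angles; "qvel": joint speeds; "joint_efforts": joint torques, N m; "eef_pos": TCP position; "tool_rot": TCP orientation; "ft_force": force on the tool from outside, world axes, zero at the start; "torque": the same for the moment, N m; "finger_gap": finger opening in mm; "gripper_force": force on a finger pad.
Only numpy, scipy, OpenCV 4.12 (cv2) and the standard library are available. Lean on these libraries where they do the work, as an engineer would, in place of code of your own. Each camera call takes 0.05 s, during which the arm holds its last target. There are 200 camera calls.

## Working session

There is one attempt and no reset: what is moved stays moved. The work goes in short steps, each a Python script; the robot and the scene stay as the last script left them, time stands still between calls to the robot, and variables do not carry over. Pictures are saved under pics/ and viewed, at most 10 in all, crops included, and the job is handed in when it is done.

```bash
mkdir -p pics; ls
cat > h.py <<'E'
import numpy as np, cv2
from workcell import *
def cloud(c):
    z=c["range_z"]; v,u=np.mgrid[:z.shape[0],:z.shape[1]]
    p=np.stack([(u-c["cx"])/c["fx"]*z,-(v-c["cy"])/c["fy"]*z,-z],-1)
    T=c["cam_to_world"]; return p@T[:3,:3].T+T[:3,3]
E
python3 - <<'E'
from h import *
for n in("top","side"):
    c=camera(n); np.savez(n+".npz",**c); cv2.imwrite(f"pics/{n}.png",c["image"])
    print(n,{k:c[k] for k in c if k not in("image","range_z")},(c["range_z"]>0).mean())
print(grip_point_offset,read_state())
E
```

```text
pics
top {'fx': 489.1292105774198, 'fy': 489.1292105774198, 'cx': 274.48117590385834, 'cy': 209.6719792681193, 'cam_to_world': array([[-2.47208998e-02,  9.96205945e-01, -8.34421534e-02,
         3.83648048e+02],
       [-9.99693944e-01, -2.47136312e-02,  1.12014702e-03,
         1.10216225e+02],
       [-9.46261483e-04,  8.34443065e-02,  9.96511993e-01,
         1.72365201e+03],
       [ 0.00000000e+00,  0.00000000e+00,  0.00000000e+00,
         1.00000000e+00]])} 0.9962202380952381
side {'fx': 526.114459216574, 'fy': 526.114459216574, 'cx': 276.9259921728033, 'cy': 208.13540866924367, 'cam_to_world': array([[ 9.84858404e-01, -9.20152127e-02,  1.46925574e-01,
         7.37041126e+02],
       [ 1.73182687e-01,  5.60594419e-01, -8.09778769e-01,
        -9.59405463e+02],
       [-7.85369127e-03,  8.22962392e-01,  5.68041567e-01,
         8.85880858e+02],
       [ 0.00000000e+00,  0.00000000e+00,  0.00000000e+00,
         1.00000000e+00]])} 0.995922619047619
-18.700000000000003 {'time': 0.1, 'qpos': array([ 1.19980429,  0.52196287, -0.03635186,  1.59992551,  0.02119415,
        1.02108902, -0.11277336]), 'qvel': array([-7.97881997e-04, -1.91831125e-03, -4.95241117e-04, -2.88419856e-03,
       -4.14818783e-05,  1.60938873e-03, -2.53511961e-04]), 'joint_efforts': array([ 3.02646251e-03, -9.28496718e+01,  1.98368356e+00, -3.70533872e+01,
        1.80785009e-02,  5.29583966e-03, -5.55402312e-05]), 'eef_pos': array([ 185.0716544 , -596.66839352,  230.7868612 ]), 'tool_rot': array([[ 9.55092245e-01,  2.96308427e-01, -3.45315414e-04],
       [ 2.96308624e-01, -9.55091785e-01,  9.38692214e-04],
       [-5.16655014e-05, -9.98857590e-04, -9.99999500e-01]]), 'ft_force': array([-0.05674911, -0.75804562, -1.0271461 ]), 'torque': array([0.05960619, 0.04780244, 0.02563956]), 'gripper_force': 0.0, 'finger_gap': 85.42744541552459}
```

View pics/top.png

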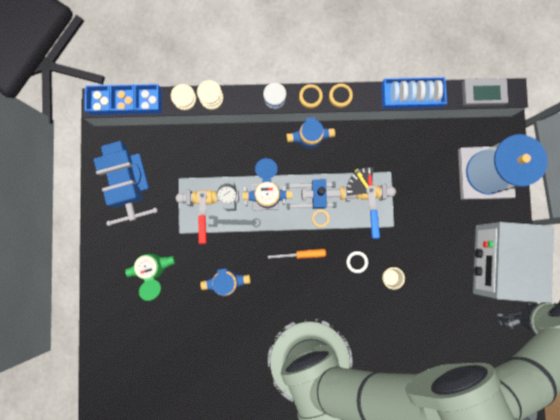

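View pics/side.png

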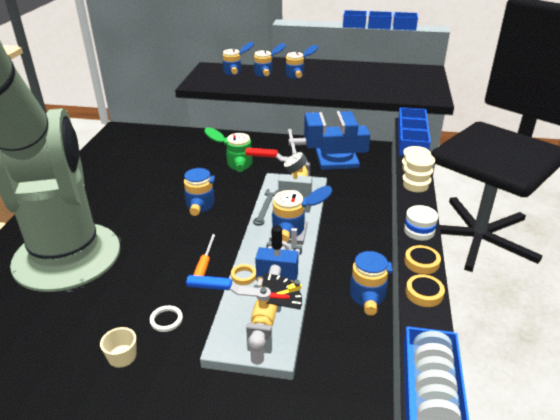

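Top view: the rig bed spans about (178,175) to (394,232). The blue handle runs (372,192)→(376,237) and the red one (202,198)→(202,240). The tailstock block is at (319,193), with the yellow marker near (362,182). Next I measure them by height and colour.

```bash
cat >> h.py <<'E'
def rigpose(c):
    P=cloud(c); z=P[...,2]; m=(abs(z-40)<8)&(P[...,0]>300)&(P[...,0]<800)
    m=cv2.morphologyEx(m.astype(np.uint8),cv2.MORPH_OPEN,np.ones((3,3)))
    q=P[m>0]; r=cv2.minAreaRect(q[:,:2].astype(np.float32)); return r,q,P
E
python3 - <<'E'
from h import *
for n in("top","side"):
    c=np.load(n+".npz"); r,q,P=rigpose(c); print(n,r,np.median(q[:,2]),len(q))
    hsv=cv2.cvtColor(c["image"],cv2.COLOR_BGR2HSV); H,S,V=[hsv[...,i] for i in range(3)]
    z=P[...,2]; near=(P[...,0]>350)&(P[...,0]<800)&(abs(P[...,1])<550)
    for name,m in dict(blue=(H>95)&(H<125)&(S>120)&(z>140)&(z<190),red=((H<8)|(H>172))&(S>120)&(z>130)&(z<190),
        yellow=(H>20)&(H<35)&(S>120)&(z>120)&(z<165),grip=(V<70)&(z>165)&(z<205)).items():
        m=(m&near).astype(np.uint8); k,l,s,_=cv2.connectedComponentsWithStats(m)
        for i in range(1,k):
            if s[i,4]>=6:
                p=P[l==i]; print(name,s[i].tolist(),np.median(p,0).round(1),p.min(0).round(),p.max(0).round())
E
```

```text
top ((620.611328125, 1.55230712890625), (328.595458984375, 1191.0638427734375), 0.369922935962677) 39.8041603423643 6318
blue [255, 158, 23, 23, 345] [645.  132.8 174.4] [611.  97. 148.] [678. 168. 190.]
blue [317, 190, 3, 5, 7] [566.4 -31.3 155.8] [561. -36. 145.] [577. -30. 170.]
blue [371, 210, 9, 28, 197] [ 456.9 -207.5  171.8] [ 418. -222.  159.] [ 505. -197.  180.]
red [368, 175, 4, 11, 39] [ 605.3 -203.7  144. ] [ 589. -212.  130.] [ 623. -198.  155.]
red [268, 188, 4, 2, 7] [582.2 121.2 160.6] [581. 118. 156.] [585. 128. 164.]
red [199, 215, 7, 29, 188] [456.1 340.4 171. ] [413. 330. 159.] [502. 351. 182.]
yellow [357, 173, 11, 15, 62] [ 610.  -181.4  135.6] [ 583. -196.  124.] [ 630. -164.  153.]
grip [318, 191, 5, 4, 9] [561.3 -36.4 187.4] [559. -42. 175.] [568. -30. 192.]
side ((552.19677734375, 1000.8087158203125), (2642.2919921875, 499.3780212402344), 89.8914566040039) 38.76569151371416 8739
blue [302, 186, 30, 21, 331] [642.  127.3 172.9] [604.  92. 144.] [674. 163. 190.]
blue [186, 275, 46, 15, 519] [ 461.9 -218.3  169.5] [ 415. -227.  156.] [ 506. -197.  175.]
red [246, 148, 31, 10, 226] [458.9 331.  167.8] [411. 322. 155.] [502. 352. 174.]
red [291, 198, 4, 4, 12] [580.8 123.5 157. ] [577. 115. 154.] [584. 131. 159.]
red [269, 292, 21, 7, 93] [ 601.  -206.4  144.4] [ 583. -213.  130.] [ 621. -183.  148.]
yellow [273, 204, 9, 6, 14] [543.8  99.8 145.2] [532.  94. 142.] [556. 115. 148.]
yellow [283, 207, 18, 4, 30] [580.7  98.1 144.6] [561.  90. 141.] [601. 112. 149.]
yellow [277, 284, 24, 10, 129] [ 620.2 -175.1  136.1] [ 594. -187.  127.] [ 640. -151.  150.]
grip [284, 165, 14, 9, 66] [560.6 228.1 184.1] [540. 221. 168.] [576. 244. 197.]
grip [272, 226, 10, 15, 126] [570.4 -52.2 183.6] [561. -59. 166.] [581. -34. 193.]
```

```bash
python3 - <<'E'
from h import *
for n in("top","side"):
    c=np.load(n+".npz"); P=cloud(c); z=P[...,2]
    m=((abs(z-40)<6)&(P[...,0]>430)&(P[...,0]<720)&(abs(P[...,1])<480)).astype(np.uint8)
    m=cv2.morphologyEx(m,cv2.MORPH_OPEN,np.ones((3,3)))
    k,l,s,_=cv2.connectedComponentsWithStats(m); q=np.concatenate([P[l==i] for i in range(1,k) if s[i,4]>80])
    (cx,cy),d,a=cv2.minAreaRect(q[:,:2].astype(np.float32)); print(n,cx,cy,d,a)
    # grip top centre by range
    g=P[(abs(z-188)<8)&(P[...,0]>530)&(P[...,0]<600)&(P[...,1]<-20)&(P[...,1]>-90)]; print(g.mean(0),g.min(0),g.max(0),len(g))
E
python3 - <<'E'
import cv2
t=cv2.imread("pics/top.png")[150:250,290:410]; s=cv2.imread("pics/side.png")[215:315,180:310]
cv2.imwrite("pics/crop.png",cv2.hconcat([cv2.resize(t,(400,400),interpolation=2),cv2.resize(s,(400,400),interpolation=2)]))
E
```

```text
top 550.1865234375 71.11538696289062 (189.78952026367188, 736.9661865234375) 0.19675591588020325
[570.30466163 -41.01999447 189.6585554 ] [559.09178057 -52.89746494 180.06200315] [580.864256   -30.07868747 195.24752482] 44
side 547.4451904296875 67.8751220703125 (190.631591796875, 744.4115600585938) 0.4824621379375458
[568.91685676 -48.71466079 187.72587041] [557.44626205 -58.63491687 180.35943356] [580.28812173 -33.74849198 193.27055169] 90
```

View pics/crop.png

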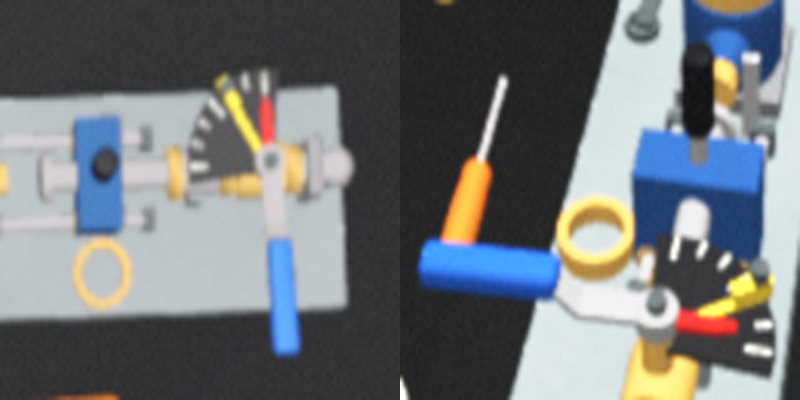

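The crop shows the grip at crop (103,163), the pointer near rig +x and the marker about 30° counter-clockwise of it. The rig origin is about (569.5, 70) with almost no yaw. I'll push the grip from its -y side with closed fingers.

```bash
cat >> h.py <<'E'
def R(a):  # tool down, tool x axis at angle a in the bench plane
    c,s=np.cos(a),np.sin(a); return np.array([[c,s,0],[s,-c,0],[0,0,-1.]])
def snap(n,f):
    c=camera(n); np.savez(f+".npz",**c); cv2.imwrite(f"pics/{f}.png",c["image"]); return c
E
python3 - <<'E'
from h import *
clamp()
movel([185,-597,330],max_speed=250)
for a in (np.pi/2,-np.pi/2):
    q=inverse_kinematics([569.5,-88,330],R(a)); print(a,q)
    if q is not None: 
        best=a if 'best' not in globals() or abs(q[6])<abs(bq[6]) else best
        bq=q if best==a else bq
print(best); movep([569.5,-88,330],R(best))
snap("wrist","w1"); s=read_state(); print(s["eef_pos"],s["time"],s["finger_gap"])
E
```

```text
1.5707963267948966 [ 0.51448609  0.41441951 -0.65129319  1.57973172  0.2613975   1.23618641
 -0.18233828]
-1.5707963267948966 [-0.67888277  0.6249006   1.19927662  1.63927658 -0.60128313  1.30012597
 -2.51611176]
1.5707963267948966
[569.39846551 -89.04851923 329.90539506] 3.7333 -0.08030315825268113
```

View pics/w1.png

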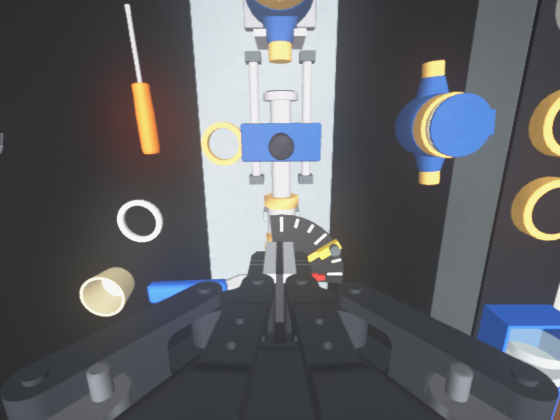

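Wrist view: up is rig +y. The grip top is at (281,147), the marker at (325,250) and the pointer at (318,277). I'll cast the grip pixel onto z=192, then push.

```bash
cat >> h.py <<'E'
def ray(c,u,v,z):
    T=c["cam_to_world"]; d=T[:3,:3]@np.array([(u-c["cx"])/c["fx"],-(v-c["cy"])/c["fy"],-1]); o=T[:3,3]
    return o+d*(z-o[2])/d[2]
E
python3 - <<'E'
from h import *
c=np.load("w1.npz"); g=ray(c,281,147,192); print("grip",g, "ptr",ray(c,326,278,144),"mk",ray(c,341,240,144),ray(c,309,259,144))
x=569.5 if abs(g[0]-569.5)>6 else g[0]
y0=g[1]-12.5-11-16; print(x,y0)
movel([x,y0,330],max_speed=150)
print(movel([x,y0,152],max_speed=150,guard=15), read_state()["eef_pos"])
f0=read_state()["ft_force"]
for i in range(40):
    hit=movel([x,y0+(i+1)*3,152],max_speed=35)
    s=read_state(); df=s["ft_force"]-f0
    print(s["eef_pos"].round(1)[1],df.round(1))
    if abs(df[1])>30: break
print(s["time"])
E
```

```text
grip [569.67449824 -41.28404364 192.        ] ptr [ 625.31093059 -203.69826553  144.        ] mk [ 641.11853698 -153.50398159  144.        ] [ 603.70846409 -178.09865827  144.        ]
569.674498235482 -80.78404364322122
False [570.09615705 -80.78309028 152.77462537]
-77.5 [-0.4  1.6 -0.7]
-74.5 [-0.1  1.1 -0.3]
-71.5 [-0.3  1.5 -0.3]
-68.5 [ 0.2  1.1 -0.1]
-65.7 [ 0.1  0.2 -1.1]
-62.8 [-0.7 -0.7  1.1]
-59.7 [ 0.2 -1.3  0. ]
-56.6 [ 0.3 -1.6 -0. ]
-53.5 [ 0.1 -0.7 -0.1]
-50.6 [-0.1 -0.2 -0.1]
-47.6 [-0.1 -1.8  0.3]
-44.6 [ 0.2 -0.6  0.6]
-41.5 [-1.  -0.9  0.9]
-38.6 [-0.1  0.1  0.5]
-35.6 [-0.1 -0.2  0. ]
-32.6 [-0.2 -0.7 -0.3]
-30.3 [ 0.3 -4.4  1.7]
-27.6 [ 0.1 -5.8  0.5]
-24.7 [-1.8 -6.7  1.7]
-21.7 [-0.6 -7.2  1.9]
-19.4 [ -0.8 -10.    3. ]
-19.3 [ -1.8 -24.    5.5]
-19.3 [ -1.4 -40.4   9.2]
11.0667
```

The tailstock hit its end stop at finger y = -19.3 (force up to 40 N). I'll back off and swing the handle to about 0.45 rad, then look.

```bash
cat >> h.py <<'E'
stem=np.array([569.5,-205.])
def fp(t,gap=0,r=122,z=153):
    h=np.array([-np.cos(t),-np.sin(t)]); n=np.array([np.sin(t),-np.cos(t)])
    return [*(stem+r*h-(23+gap)*n),z]
E
python3 - <<'E'
from h import *
movel([569.7,-50,152],max_speed=100)
movel([569.7,-50,300],max_speed=200)
movep(fp(0.05,20,z=300),R(np.pi/2+.05))
snap("wrist","w2")
print(movel(fp(0.05,20),max_speed=150,guard=12))
f0=read_state()["ft_force"]
for t in np.arange(.05,.46,.05):
    movel(fp(t),R(np.pi/2+t),max_speed=60); s=read_state(); print(t,(s["ft_force"]-f0).round(1),s["eef_pos"].round(1))
snap("wrist","w3"); snap("top","t3"); print(s["time"])
a=cv2.imread("pics/t3.png")[130:250,170:410]; cv2.imwrite("pics/v3.png",cv2.vconcat([cv2.resize(a,(560,280),interpolation=2),cv2.imread("pics/w3.png")[:300]]))
E
```

```text
False
0.05 [ 0.3  0.4 -1.3] [ 446.4 -188.5  153. ]
0.1 [ 0.4  0.1 -0.2] [ 445.7 -194.3  153. ]
0.15000000000000002 [ 0.   0.5 -0.3] [ 445.4 -200.4  153. ]
0.2 [-0.1  0.3  0.1] [ 445.4 -206.6  153. ]
0.25 [-1.2 -0.4 -0.4] [ 445.6 -212.8  153. ]
0.3 [ 0.3  0.5 -0.5] [ 446.2 -218.9  153. ]
0.35000000000000003 [-1.1 -0.1 -0.5] [ 447.  -225.1  153. ]
0.4 [-0.1 -0.2 -1.1] [ 448.2 -231.2  153. ]
0.45 [-0.6  0.6 -1.8] [ 449.6 -237.2  153. ]
16.8833
```

View pics/v3.png

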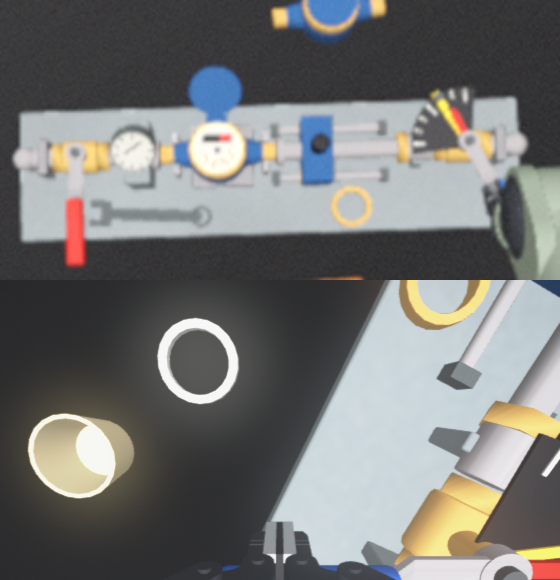

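Top view: the meter is against the headstock. The pointer at (460,128) is close to the marker at (440,103). I'll measure both angles.

```bash
cat >> h.py <<'E'
def angles(c):
    hsv=cv2.cvtColor(c["image"],cv2.COLOR_BGR2HSV).astype(int); H,S,V=[hsv[...,i] for i in range(3)]
    v,u=np.mgrid[:420,:560]; T=c["cam_to_world"]
    d=np.stack([(u-c["cx"])/c["fx"],-(v-c["cy"])/c["fy"],-np.ones(u.shape)],-1)@T[:3,:3].T
    X=T[:3,3]+d*((144-T[2,3])/d[...,2:])
    q=X[...,:2]-stem; r=np.hypot(*np.moveaxis(q,-1,0)); a=np.arctan2(q[...,1],q[...,0])
    sec=(r>15)&(r<90)&(a>-.2)&(a<1.5)
    for n,m in dict(red=((H<8)|(H>172))&(S>130)&(V>80),yel=(H>22)&(H<34)&(S>130)&(V>80)).items():
        for lo,hi in((15,90),(25,50),(54,80)):
            k=sec&m&(r>lo)&(r<hi)
            if k.sum()>3:
                p=q[k]; l=cv2.fitLine(p.astype(np.float32),cv2.DIST_L2,0,.01,.01).ravel()
                w=p.mean(0); print(n,lo,hi,k.sum(),"centroid ang %.3f line %.3f"%(np.arctan2(w[1],w[0]),np.arctan(l[1]/l[0])),(w+stem).round(1))
E
python3 - <<'E'
from h import *
for f in("top","side","w1","w2","t3","w3"): print(f); angles(np.load(f+".npz"))
a=cv2.imread("pics/t3.png")[160:220,335:395]; b=cv2.imread("pics/w2.png")
cv2.imwrite("pics/v4.png",cv2.hconcat([cv2.resize(a,(400,400),interpolation=2),cv2.resize(b,(400,400))]))
E
```

```text
top
red 15 90 38 centroid ang 0.050 line 0.018 [ 606.1 -203.2]
red 25 50 31 centroid ang 0.048 line -0.001 [ 606.5 -203.2]
yel 15 90 55 centroid ang 0.591 line 0.546 [ 608.4 -178.9]
yel 25 50 24 centroid ang 0.611 line 0.613 [ 599.4 -184.1]
yel 54 80 20 centroid ang 0.571 line 0.955 [ 622.1 -171.2]
side
red 15 90 86 centroid ang 0.026 line -0.050 [ 603.8 -204.1]
red 25 50 53 centroid ang -0.003 line 0.105 [ 607.3 -205.1]
yel 15 90 120 centroid ang 0.425 line 0.619 [ 620.7 -181.9]
yel 25 50 35 centroid ang 0.337 line 0.500 [ 607.4 -191.7]
yel 54 80 75 centroid ang 0.455 line 0.233 [ 627.3 -176.7]
w1
red 15 90 79 centroid ang 0.076 line -0.339 [ 615.9 -201.5]
red 25 50 61 centroid ang 0.083 line -0.612 [ 614.2 -201.3]
yel 15 90 108 centroid ang 0.659 line 0.586 [ 622.5 -163.9]
yel 25 50 11 centroid ang 0.686 line -1.358 [ 604.5 -176.3]
yel 54 80 70 centroid ang 0.668 line 0.768 [ 621.9 -163.7]
w2
red 15 90 299 centroid ang 0.075 line 0.002 [ 605.  -202.3]
red 25 50 222 centroid ang 0.073 line 0.025 [ 606.3 -202.3]
yel 15 90 219 centroid ang 0.676 line 0.562 [ 616.3 -167.4]
yel 25 50 32 centroid ang 0.754 line 0.496 [ 598.  -178.3]
yel 54 80 148 centroid ang 0.667 line 0.770 [ 620.7 -164.7]
t3
red 15 90 26 centroid ang 0.358 line 0.475 [ 603.7 -192.2]
red 25 50 20 centroid ang 0.363 line 0.442 [ 604.8 -191.6]
yel 15 90 40 centroid ang 0.597 line 0.470 [ 613.3 -175.2]
yel 25 50 13 centroid ang 0.659 line 0.542 [ 599.9 -181.4]
yel 54 80 20 centroid ang 0.569 line 1.067 [ 622.3 -171.2]
w3
red 15 90 535 centroid ang 0.456 line 0.130 [ 596.8 -191.6]
red 25 50 457 centroid ang 0.446 line 0.097 [ 598.  -191.3]
yel 15 90 292 centroid ang 0.831 line 0.394 [ 589.4 -183.2]
yel 25 50 229 centroid ang 0.797 line 0.272 [ 591.9 -182. ]
```

View pics/v4.png

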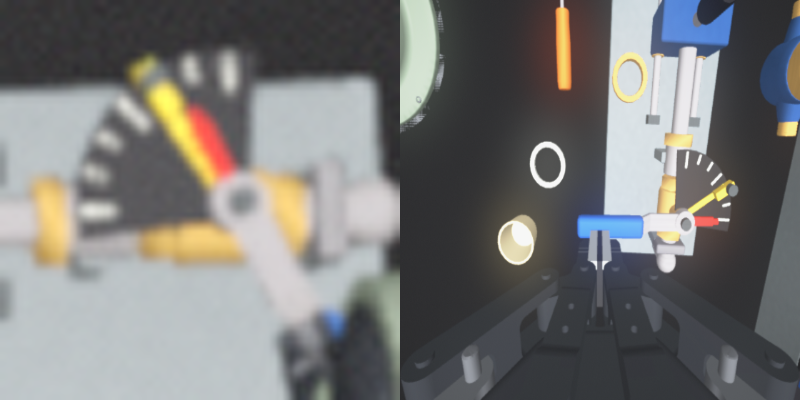

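The red-to-yellow angle is still about 0.2 rad. I'll push 0.13 rad more, then back off and look from right above the quadrant.

Run:
```python
from h import *
for t in (.5,.54,.58): movel(fp(t),R(np.pi/2+t),max_speed=40)
wait(.2); movel(fp(.58,15),max_speed=80); movel(fp(.58,15,z=300),max_speed=200)
movep([600,-250,330],R(np.pi/2))
c=snap("wrist","w5"); print(c["cam_to_world"][:3,3], read_state()["time"]); angles(c)
cv2.imwrite("pics/v5.png",cv2.resize(c["image"][60:270,180:460],(800,600)))
```

```text
[ 598.91420078 -181.64113919  471.36289387] 19.9917
red 15 90 308 centroid ang 0.583 line 0.564 [ 597.  -186.8]
red 25 50 216 centroid ang 0.582 line 0.562 [ 600.  -184.9]
yel 15 90 25 centroid ang 0.571 line 0.574 [ 622.6 -170.9]
yel 54 80 21 centroid ang 0.570 line 0.557 [ 619.4 -173. ]
```

View pics/v5.png

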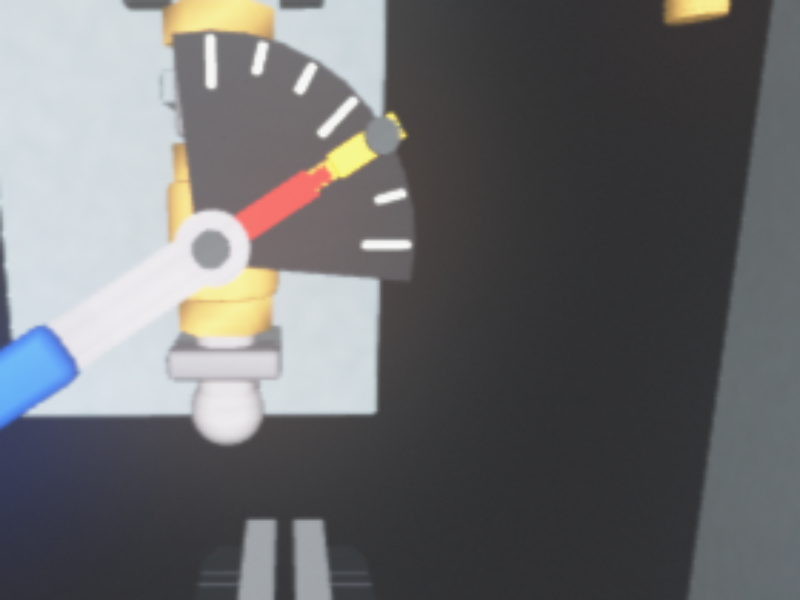

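Close view: the pointer from (212,248) to (320,178) lies on the same line as the marker and its screw at (383,135), within about 0.01 rad. The tailstock hit its stop and the arm is clear, so I'm handing in.

Run:
```python
from h import *
print(finish_job())
```

```text
the job is handed in; nothing more can be done
None
```

The job is handed in (no verdict came back): the tailstock is at its end stop with the meter against the nozzle, the throttle pointer is about 0.01 rad from the yellow marker in the close-up view, and the arm is clear of the rig.

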